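# Stack the figurine tray on its partner

## Task

Lift the figurine tray by its wooden carrying bar and stack it on the lower tray standing in the dock, so that all four lugs under its corners drop into the lower tray's corner sockets and it sits fully home and level. The lower tray is not exactly in the middle of the dock, so feel for the sockets gently: do not drop, ram or tip the tray, and leave the other things on the table alone.

Things in the scene. Friction and masses are not known exactly. Their poses are not given: they have to be found in the camera images.
- tray: the loose upper tray, pale wood, 252 x 182 mm (own x, y), 0.5 to 0.85 kg, small figurines fixed inside along its long sides. Origin: centre, level with the tips of its 4 lugs (on the table at first), z up. Lugs: round, 16 mm diameter (15 at the tip), 12 mm long, at x +-108, y +-73 mm. Floor underside 12 mm, figurines 68, rim 57 mm above origin. May be stacked either way round
- tray_grip (a point): centre of the tray's wooden carrying bar, 90 mm above the tray's origin, same axes. The bar lies along the tray's x: 116 mm long, 16 mm wide (y), 20 mm high, on two 12 mm thick posts at x = +-52 mm; free for 40 mm either side of it
- dock: fixed wooden dock, 292 x 222 mm (own x, y), a 10 mm board with a 24 mm high edge; origin under its centre, z up. The lower tray (pale wood, 252 x 182 mm, no bar) stands in it with the same axes, not turned, with 8 mm of play each way: at first up to 7 mm off the middle in x and 6 mm in y. This is not measured; it slides if pushed sideways with about 12 N
- dock_top (a point): point over the dock's centre, 60 mm above its origin, level with the lower tray's rim and its four flat 36 x 36 mm corner blocks. Each block has a square socket 19 mm wide, 18 mm deep, 1 mm bevel, at x +-108, y +-73 mm from the lower tray's middle (1.5 mm room round a lug). The upper tray's origin is at this height with lugs on the blocks, 12 mm lower when fully home
- tissues: bystander: cardboard tissue box 60 x 90 x 65 mm, origin under its centre
- bottle: bystander: small closed clear bottle, 56 mm diameter, 130 mm high, origin under its centre
- statue: bystander: white figurine 80 mm high, 37 mm wide, standing between tray and dock, origin under its centre

How it is judged:
By the outcome, as a careful person would: the job done as asked, in the order asked, and still so for the second after the job is handed in, with the robot touching nothing.
It also fails if it takes over 72 s, if anything falls off the work surface, if the arm or the gripper's body presses on something with over 40 N, if the wrist force passes 120 N, or if a joint passes its speed limit or range.

## Robot

A 7-joint arm with a two-finger parallel gripper is mounted at the origin on the work surface. World frame = base frame: x ahead of the robot, y to its left, z up, the work surface at z = 0. Lengths are in m, angles in rad, forces in N, time in s.
With the tool pointing down it reaches from about 0.425 to 0.875 m from the base axis. Payload 4.7 kg.
Tool frame: the origin (TCP) lies midway between the tips of the shut fingers; the grasp point (between the pads) lies 19 mm behind it; z points along the fingers, y is the line along which they close (so a half turn about z gives the same grasp; the last joint's range is limited). The gripper opens to 87 mm and grips with 3 to 60 N. Pads are 19 mm wide; open, the fingers measure 117 mm over their backs; the gripper's body (75 mm by 190 mm) begins 51 mm behind the grasp point.
Start: joints at [-1.182, 0.321, -0.07, 1.45, 0.023, 1.371, -0.057], TCP at [0.238, 0.605, 0.223] pointing down, gripper open.
Joint ranges: [-2.86, 2.86], [-0.3, 2.09], [-1.38, 1.24], [0.06, 2.45], [-1.56, 4.7], [0.09, 2.05], [-2.69, 2.69]. Speed limits (rad/s): [2.57, 2.57, 3.14, 3.14, 3.14, 3.14, 3.14].

## Interface

Orientations are given as a unit quaternion [x, y, z, w].
In Python, from cell import r gives the robot as it stands.
- The arm moves only by the tool send_rows, never from a script. Its argument "deltas" is a list of rows, each a list of 5 numbers: the closure, from -1 (fully open) to 1 (shut), then the shift along the tool's x, y, z normalised to -1 to 1, where 1 is 0.02 m, then the turn about the tool's z normalised to -1 to 1, where 1 is 5 degrees. A call has exactly 8 rows; each row shifts and turns the commanded pose from where the row before left it, along the tool's axes as they then stand; what a row does not reach is not made up. A row lasts 1/10 s, in which the tool goes at most 50 mm and 8.59 degrees, less where a joint would pass 70% of its speed; a pose out of reach is approached as far as the arm can. A call with a number of a shift or a turn outside -1 to 1 is refused whole. A call with a gripper value outside its range is refused whole. The fingers move at their own pace and stop on an object; the grip force is fixed at half the most. Time passes only in rows, so rows that do not move let the fingers close, or fill a call up. It gives the time, the measured TCP pose, the force, the opening and the grip force at its end, in the units of the state.
- r.get_obs(): the state, without advancing time (a new reading comes with each control period).
- r.camera(name): name is "side" or "top" or "wrist"; returns a dict with "pixels" (420x560x3 uint8, red, green, blue), "fx", "fy", "cx", "cy" (pixels), "rvec" (rotation vector, rad) and "tvec" (3), from world to camera coordinates, as OpenCV has them. Camera axes: x right, y down, z forward; pixel columns grow to the right and rows downward; lengths in m; the calibration is good to about 2 mm. The wrist camera is an equidistant fisheye: a pixel r from the principal point sees the ray r / f radians off the axis. A picture is of the moment at which its call begins. There is no depth.
- r.hand_in(): hands the job in; it is judged then, once.
Trained networks look in a picture, given as the dict that the camera call returned (one of the last four; its "shot" number tells which), for a name from the list of things; names that differ only in an ending like _2 or _b are one class to them, and where a whole thing is asked for, a point or a joint stands for the part that bears it (a point fixed in the world has none). Each returns a list of dicts, best first, with "conf" (0 to 1); they miss things now and then, are a little off and sometimes report something else, mostly with a low value. They report only what shows in the picture. A call takes as long as a camera call.
- r.boxes_of(name, picture): "bbox" ([left, top, right, bottom] in pixels, round what is visible of it).
- r.regions_of(name, picture): "mask" (420x560 bool, what is visible of it) and "bbox" ([left, top, right, bottom] in pixels, round what is visible of it).
The state is a dict: "clock": time; "q": joint angles; "qvel": joint speeds; "effort": joint torques, N m; "tool_pos": TCP position; "ee_rot": TCP orientation; "force": force on the tool from outside, world axes, zero at the start; "torque": the same for the moment, N m; "grip_width": finger opening in m; "gripper_force": force on a finger pad.
Only numpy, scipy, OpenCV 4.12 (cv2) and the standard library are available. Lean on these libraries where they do the work, as an engineer would, in place of code of your own. Each camera call takes 0.05 s, during which the arm holds its last target. There are 200 camera calls.

## Working session

There is one attempt and no reset: what is moved stays moved. The work goes in short steps, Python scripts to look and compute and a tool call to move; the robot and the scene stay as the last step left them, time stands still between calls to the robot, and variables do not carry over. Pictures are saved under pics/ and viewed, at most 10 in all, crops included, and the job is handed in when it is done.

Besides the shell and the picture viewer there is one more tool, called after ">>>" in YAML: its name, and indented under it one key for each argument. send_rows: Moves the arm, as the interface text tells. Its arguments: {"type":"object","properties":{"deltas":{"type":"array","items":{"type":"array","items":{"type":"number","minimum":-1,"maximum":1}}}},"required":["deltas"]}

```bash
mkdir -p pics; ls
python3 - <<'E'
from cell import r
import cv2, numpy as np, pickle
o=r.get_obs(); print({k:np.round(v,3) for k,v in o.items()})
ims=[]
for n in ["top","side"]:
    c=r.camera(n); ims.append(c['pixels'])
    print(n,[round(c[k],1) for k in('fx','fy','cx','cy')],c['rvec'],c['tvec'])
    for t in ["tray","tray_grip","dock","tissues","bottle","statue"]:
        for d in r.regions_of(t,c)[:2]: print(t,round(d['conf'],2),np.round(d['bbox']))
    pickle.dump(c,open(n+'.pkl','wb'))
    cv2.imwrite(f'pics/{n}0.png',c['pixels'][:,:,::-1])
E
```

```text
pics
{'clock': np.float64(0.0), 'q': array([-1.182,  0.322, -0.07 ,  1.452,  0.023,  1.371, -0.057]), 'qvel': array([ 0.002, -0.001, -0.001, -0.001,  0.   , -0.001, -0.002]), 'effort': array([ 0.0000e+00, -4.9129e+01, -4.0400e-01, -3.1252e+01, -6.4000e-02,
        4.4000e-02,  0.0000e+00]), 'tool_pos': array([0.238, 0.604, 0.221]), 'ee_rot': array([ 0.186,  0.982, -0.001, -0.   ]), 'force': array([ 0.093,  0.302, -0.152]), 'torque': array([0.016, 0.002, 0.005]), 'gripper_force': np.float64(0.0), 'grip_width': np.float64(0.087)}
top [502.2, 502.2, 281.0, 208.6] [ 2.16046416 -2.19500341  0.10780956] [-0.10843459  0.61977473  1.28261739]
tray 0.95 [ 97. 196. 188. 310.]
tray_grip 0.93 [ 96. 196. 190. 314.]
dock 0.93 [256. 181. 362. 312.]
tissues 0.71 [224. 143. 261. 170.]
bottle 0.94 [398. 227. 429. 251.]
statue 0.65 [230. 237. 241. 254.]
side [452.1, 452.1, 279.8, 216.2] [ 0.19018569 -2.70662181  1.40653421] [0.59893892 0.14890723 0.81338706]
tray 0.62 [233. 307. 426. 420.]
tray_grip 0.9 [228. 310. 429. 420.]
tray_grip 0.72 [308. 245. 329. 280.]
dock 0.63 [260. 173. 407. 254.]
tissues 0.63 [182. 218. 224. 274.]
bottle 0.43 [179. 217. 222. 275.]
statue 0.73 [308. 246. 329. 282.]
statue 0.44 [231. 307. 427. 419.]
```

View pics/top0.png

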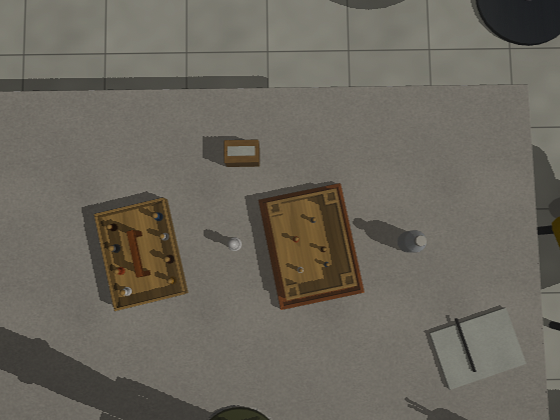

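View pics/side0.png

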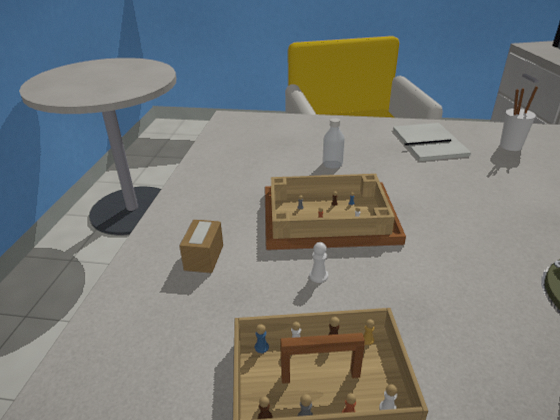

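The top view shows the loose tray at left (rim corners near (96,214), (165,199), (187,293), (116,309)). The dock with the lower tray is in the centre (sockets near (277,210), (334,195), (347,280), (291,295)), with the statue between at (233,243) and the bottle right of the dock. I'll zoom in for exact corners.

```bash
cat > h.py <<'E'
import cv2, numpy as np
from scipy.optimize import least_squares
def K(c): return np.array([[c['fx'],0,c['cx']],[0,c['fy'],c['cy']],[0,0,1]],float)
def proj(P,c): return cv2.projectPoints(np.array(P,float).reshape(-1,1,3),np.array(c['rvec'],float),np.array(c['tvec'],float),K(c),None)[0][:,0]
def back(px,z,c):
    R=cv2.Rodrigues(np.array(c['rvec'],float))[0]; C=-R.T@np.array(c['tvec'],float)
    out=[]
    for u,v in px:
        d=R.T@np.linalg.solve(K(c),[u,v,1.]); out.append(C+d*(z-C[2])/d[2])
    return np.array(out)
def pose(px,z,L,c):
    """fit x,y,yaw of model points L (n,2) at height z"""
    W=back(px,z,c)[:,:2]
    f=lambda p:(np.array([[np.cos(p[2]),-np.sin(p[2])],[np.sin(p[2]),np.cos(p[2])]])@np.array(L).T).T+p[:2]
    best=min((least_squares(lambda p:(f(p)-W).ravel(),[*W.mean(0),a]) for a in(0,1.57,3.14,-1.57)),key=lambda s:s.cost)
    return best.x, f(best.x)-W, W
E
python3 - <<'E'
import pickle,cv2,numpy as np
from h import *
c=pickle.load(open('top.pkl','rb')); im=c['pixels'][:,:,::-1]
a=cv2.resize(im[190:320,90:195],None,fx=3.8,fy=4.4*0+3.8,interpolation=cv2.INTER_CUBIC)
b=cv2.resize(im[175:315,255:370],None,fx=3.4,fy=3.4,interpolation=cv2.INTER_CUBIC)
h=max(a.shape[0],b.shape[0]);pad=lambda x:cv2.copyMakeBorder(x,0,h-x.shape[0],0,0,0)
o=np.hstack([pad(a),pad(b)]);print(a.shape,b.shape,o.shape);cv2.imwrite('pics/z.png',o)
t=np.array([[.126,.091],[.126,-.091],[-.126,-.091],[-.126,.091]])
for px,z in(([(96,214),(165,199),(187,293),(116,309)],.057),):
    print(pose(px,z,t[[0,1,2,3]],c))
s=np.array([[.108,.073],[.108,-.073],[-.108,-.073],[-.108,.073]])
print(pose([(277,210),(334,195),(347,280),(291,295)],.06,s,c))
print(back([(233,243)],.08,c))
E
```

```text
(494, 399, 3) (476, 391, 3) (494, 790, 3)
(array([0.50717829, 0.23811772, 0.21863053]), array([[ 0.00161723,  0.00091386],
       [ 0.00536729, -0.00152023],
       [-0.00208835,  0.00021205],
       [-0.00489617,  0.00039432]]), array([[0.60882442, 0.35336616],
       [0.64454888, 0.17813268],
       [0.40600327, 0.12174338],
       [0.36933658, 0.29922867]]))
(array([ 0.52206386, -0.19554672,  0.16972013]), array([[ 0.00458166,  0.00227488],
       [-0.00699153,  0.00470044],
       [-0.00395737, -0.00459383],
       [ 0.00636725, -0.00238149]]), array([[ 0.6116003 , -0.10762856],
       [ 0.64783384, -0.2539564 ],
       [ 0.43190315, -0.28114594],
       [ 0.39691817, -0.13945599]]))
[[0.52897921 0.00326034 0.08      ]]
```

View pics/z.png

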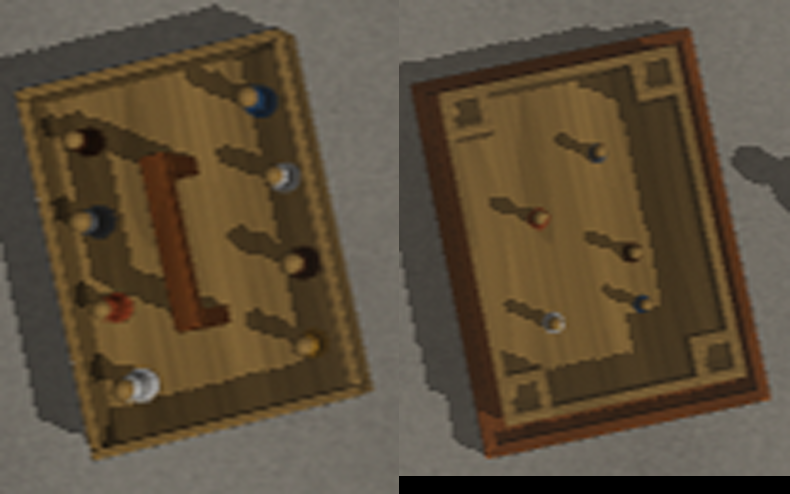

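```bash
cat >> h.py <<'E'
from scipy.spatial.transform import Rotation as Ro
def plan(obs,xyz,tooly_yaw):
    """turn (units, half-turn symmetric) then shift in tool axes after turning, in units"""
    R=Ro.from_quat(obs['ee_rot']).as_matrix(); a=np.arctan2(R[1,1],R[0,1])
    d=(tooly_yaw-a+np.pi/2)%np.pi-np.pi/2
    R2=R@Ro.from_rotvec([0,0,-d]).as_matrix()
    print('turn',np.round(-np.degrees(d)/5,2),'shift',np.round(R2.T@(np.array(xyz)-obs['tool_pos'])/.02,2),'tooly deg',np.degrees(a),'pos',np.round(obs['tool_pos'],4))
E
python3 - <<'E'
import pickle
from h import *
from cell import r
c=pickle.load(open('top.pkl','rb'))
t=np.array([[.126,.091],[.126,-.091],[-.126,-.091],[-.126,.091]])
P=lambda a,ox,oy,s,x0=0:[(ox+(u-x0+.5)/s-.5,oy+(v+.5)/s-.5) for u,v in a]
p,e,W=pose(P([(17,92),(288,29),(370,390),(95,458)],90,190,3.8),.057,t,c);print('tray',p,e*1e3)
s=np.array([[.108,.073],[.108,-.073],[-.108,-.073],[-.108,.073]])
q,e,W=pose(P([(467,111),(657,70),(717,352),(527,395)],255,175,3.4,399),.06,s,c);print('low',q,e*1e3)
w=back(P([(152,157),(193,327)],90,190,3.8),.1,c);print('bar',w,w.mean(0),np.arctan2(*(w[0]-w[1])[1::-1]))
dk,e,W=pose(P([(413,86),(688,30),(768,397),(488,456)],255,175,3.4,399),.029,np.array([[.146,.111],[.146,-.111],[-.146,-.111],[-.146,.111]]),c);print('dock',dk,e*1e3)
o=r.get_obs()
plan(o,[q[0],q[1],.26],q[2]+np.pi/2);plan(o,[p[0],p[1],.26],p[2]+np.pi/2)
E
```

```text
tray [0.50816837 0.23990458 0.22349414] [[ 1.56233673 -1.61847092]
 [ 2.2036086   2.01394531]
 [-2.36383407  1.49622013]
 [-1.40211126 -1.89169452]]
low [ 0.52740537 -0.19348296  0.19196393] [[ 0.87536968  0.51874768]
 [-0.01595382  0.5245565 ]
 [-1.08950525 -1.50697694]
 [ 0.23008938  0.46367277]]
bar [[0.5620594  0.25477443 0.1       ]
 [0.45267651 0.22731275 0.1       ]] [0.50736795 0.24104359 0.1       ] 0.2459762246384768
dock [ 0.52093416 -0.19330193  0.18689086] [[ 2.25914314  3.25372811]
 [ 3.3023164  -2.11422729]
 [-2.39757787 -3.28127079]
 [-3.16388167  2.14176998]]
turn -6.49 shift [ -6.59 -41.95  -1.87] tooly deg 68.52514729389611 pos [0.238  0.6049 0.2226]
turn -6.86 shift [ -9.13 -20.79  -1.87] tooly deg 68.52514729389611 pos [0.238  0.6049 0.2226]
```

>>> send_rows:
  deltas:
    - [-1, 0, 0, -0.25, -0.9]
    - [-1, 0, 0, -0.25, -0.9]
    - [-1, 0, 0, -0.25, -0.9]
    - [-1, 0, 0, -0.25, -0.9]
    - [-1, 0, 0, -0.25, -0.9]
    - [-1, 0, 0, -0.25, -0.9]
    - [-1, 0, 0, -0.25, -0.9]
    - [-1, 0, 0, -0.15, -0.2]

```text
clock: 1.5
tool_pos: [0.238, 0.605, 0.2611]
ee_rot: [-0.097, 0.995, 0.0, 0.0]
force: [-0.7, 0.3, 0.4]
grip_width: 0.0875
gripper_force: 0.0
```

>>> send_rows:
  deltas:
    - [-1, -0.8, -1, 0, 0]
    - [-1, -0.8, -1, 0, 0]
    - [-1, -0.8, -1, 0, 0]
    - [-1, -0.8, -1, 0, 0]
    - [-1, -0.8, -1, 0, 0]
    - [-1, -0.8, -1, 0, 0]
    - [-1, -0.8, -1, 0, 0]
    - [-1, -0.8, -1, 0, 0]

```text
clock: 2.3
tool_pos: [0.395, 0.4716, 0.2606]
ee_rot: [-0.095, 0.995, 0.0, 0.0]
force: [0.5, -0.0, -0.9]
grip_width: 0.0873
gripper_force: 0.0
```

>>> send_rows:
  deltas:
    - [-1, 0, -1, 0, 0]
    - [-1, 0, -1, 0, 0]
    - [-1, 0, -1, 0, 0]
    - [-1, 0, -1, 0, 0]
    - [-1, 0, -1, 0, 0]
    - [-1, 0, -1, 0, 0]
    - [-1, 0, -1, 0, 0]
    - [-1, 0, -1, 0, 0]

```text
clock: 3.1
tool_pos: [0.4249, 0.314, 0.2607]
ee_rot: [-0.096, 0.995, 0.0, 0.0]
force: [-0.1, -0.1, -1.0]
grip_width: 0.0869
gripper_force: 0.0
```

>>> send_rows:
  deltas:
    - [-1, 0, -1, 0, 0]
    - [-1, 0, -1, 0, 0]
    - [-1, 0, -1, 0, 0]
    - [-1, 0, -1, 0, 0]
    - [-1, 0, -1, 0, 0]
    - [-1, 0, -1, 0, 0]
    - [-1, 0, -1, 0, 0]
    - [-1, 0, -1, 0, 0]

```text
clock: 3.9
tool_pos: [0.4553, 0.157, 0.2607]
ee_rot: [-0.096, 0.995, 0.0, 0.0]
force: [-0.5, 0.4, 0.2]
grip_width: 0.0872
gripper_force: 0.0
```

>>> send_rows:
  deltas:
    - [-1, 0, -1, 0, 0]
    - [-1, 0, -1, 0, 0]
    - [-1, 0, -1, 0, 0]
    - [-1, 0, -1, 0, 0]
    - [-1, 0, -1, 0, 0]
    - [-1, 0, -1, 0, 0]
    - [-1, 0, -1, 0, 0]
    - [-1, 0, -1, 0, 0]

```text
clock: 4.7
tool_pos: [0.4858, 0.0, 0.2607]
ee_rot: [-0.096, 0.995, 0.0, 0.0]
force: [-0.3, -0.3, 1.1]
grip_width: 0.0871
gripper_force: 0.0
```

>>> send_rows:
  deltas:
    - [-1, 0, -1, 0, 0]
    - [-1, 0, -1, 0, 0]
    - [-1, 0, -1, 0, 0]
    - [-1, 0, -1, 0, 0]
    - [-1, 0, -1, 0, 0]
    - [-1, 0, -1, 0, 0]
    - [-1, 0, -1, 0, 0]
    - [-1, 0, -1, 0, 0]

```text
clock: 5.5
tool_pos: [0.5163, -0.1569, 0.2607]
ee_rot: [-0.096, 0.995, 0.0, 0.0]
force: [-0.1, -0.4, 0.5]
grip_width: 0.087
gripper_force: 0.0
```

Run:
```python
from cell import r
import cv2, numpy as np, pickle
from h import *
o=r.get_obs(); plan(o,[.527,-.193,.26],.192+np.pi/2);print(o['clock'],o['force'])
w=r.camera('wrist'); o2=r.get_obs();pickle.dump((w,o2),open('w1.pkl','wb'))
print({k:np.round(v,3) for k,v in w.items() if k!='pixels'})
cv2.imwrite('pics/w1.png',w['pixels'][:,:,::-1])
```

```text
turn 0.0 shift [-0.18 -1.87  0.03] tooly deg 101.00604722319362 pos [ 0.5163 -0.1569  0.2607]
5.5 [-0.122155   -0.43525463  0.52631756]
{'fx': np.float64(325.192), 'fy': np.float64(325.192), 'cx': np.float64(278.095), 'cy': np.float64(206.069), 'rvec': array([-1.883, -2.284, -0.3  ]), 'tvec': array([ 0.252, -0.503,  0.304]), 'shot': np.int64(3)}
```

View pics/w1.png

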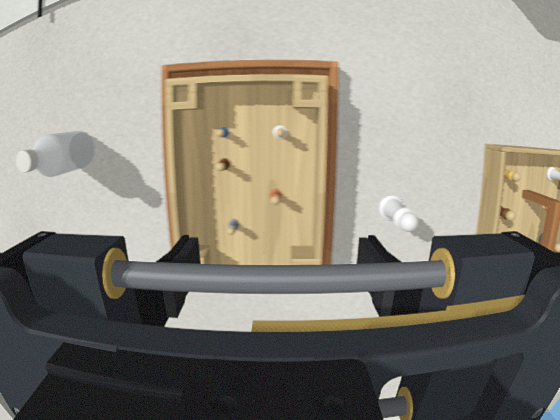

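The wrist view shows the lower tray's sockets at about (180,95), (307,93) and (302,252). The fourth is hidden by the finger at left. I'll zoom in on these.

```bash
cat >> h.py <<'E'
def wback(px,z,c):
    R=cv2.Rodrigues(np.array(c['rvec'],float))[0]; C=-R.T@np.array(c['tvec'],float); out=[]
    for u,v in px:
        a=np.array([(u-c['cx'])/c['fx'],(v-c['cy'])/c['fy']]); th=np.linalg.norm(a)
        d=R.T@np.array([*(a/th*np.sin(th)),np.cos(th)]); out.append(C+d*(z-C[2])/d[2])
    return np.array(out)
def wproj(P,c):
    R=cv2.Rodrigues(np.array(c['rvec'],float))[0]; p=(R@np.atleast_2d(P).T).T+np.array(c['tvec'],float)
    rho=np.linalg.norm(p[:,:2],axis=1); th=np.arctan2(rho,p[:,2])
    return p[:,:2]/rho[:,None]*th[:,None]*c['fx']+[c['cx'],c['cy']]
def fit2(W,L):
    W=W[:,:2]; f=lambda p:(np.array([[np.cos(p[2]),-np.sin(p[2])],[np.sin(p[2]),np.cos(p[2])]])@np.array(L).T).T+p[:2]
    s=least_squares(lambda p:(f(p)-W).ravel(),[.527,-.193,.19]); return s.x,f(s.x)-W
E
python3 - <<'E'
import pickle
from h import *
w,o=pickle.load(open('w1.pkl','rb')); im=w['pixels'][:,:,::-1]
z=lambda x,y:cv2.resize(im[y:y+44,x:x+44],None,fx=6,fy=6,interpolation=cv2.INTER_CUBIC)
cv2.imwrite('pics/w1z.png',np.hstack([z(160,73),z(285,73),z(280,230)]))
q=[.5274,-.1935,.192]; R=np.array([[np.cos(q[2]),-np.sin(q[2])],[np.sin(q[2]),np.cos(q[2])]])
for s in [(.108,.073),(.108,-.073),(-.108,-.073),(-.108,.073)]: print(s,wproj([*(R@s+q[:2]),.06],w))
E
```

```text
(0.108, 0.073) [[305.72428715 271.52643362]]
(0.108, -0.073) [[190.31922892 270.12276273]]
(-0.108, -0.073) [[179.52983844  93.82821713]]
(-0.108, 0.073) [[309.21086147  90.65572547]]
```

View pics/w1z.png

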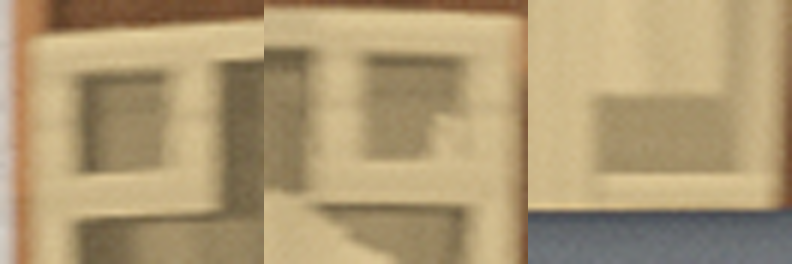

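>>> send_rows:
  deltas:
    - [-1, -1, -0.5, 0, 0]
    - [-1, -1, -0.5, 0, 0]
    - [-1, -1, -0.5, 0, 0]
    - [-1, -1, -0.4, 0, 0]
    - [-1, -1, 0, 0, 0]
    - [-1, -0.5, 0, 0, 0]
    - [-1, 0, 0, 0, 0]
    - [-1, 0, 0, 0, 0]

```text
clock: 6.35
tool_pos: [0.6311, -0.1722, 0.2605]
ee_rot: [-0.096, 0.995, 0.0, -0.0]
force: [0.7, 0.0, 0.0]
grip_width: 0.087
gripper_force: 0.0
```

Run:
```python
from cell import r
import pickle
from h import *
w=r.camera('wrist'); o=r.get_obs();pickle.dump((w,o),open('w2.pkl','wb'));im=w['pixels'][:,:,::-1]
q=[.5274,-.1935,.192]; R=np.array([[np.cos(q[2]),-np.sin(q[2])],[np.sin(q[2]),np.cos(q[2])]])
t=[]
for s in [(.108,.073),(.108,-.073),(-.108,-.073),(-.108,.073)]:
    p=wproj([*(R@s+q[:2]),.06],w)[0]; x,y=np.round(p).astype(int)-16; print(s,p,x,y)
    t.append(cv2.resize(im[max(y,0):y+32,x:x+32],(256,256),interpolation=cv2.INTER_CUBIC))
cv2.imwrite('pics/w2z.png',np.vstack([np.hstack(t[:2]),np.hstack(t[2:])]))
```

```text
(0.108, 0.073) [340.02251019 184.98978428] 324 169
(0.108, -0.073) [213.37303286 185.02790244] 197 169
(-0.108, -0.073) [212.39184576   1.11082417] 196 -15
(-0.108, 0.073) [340.89343571   0.85199882] 325 -15
```

View pics/w2z.png

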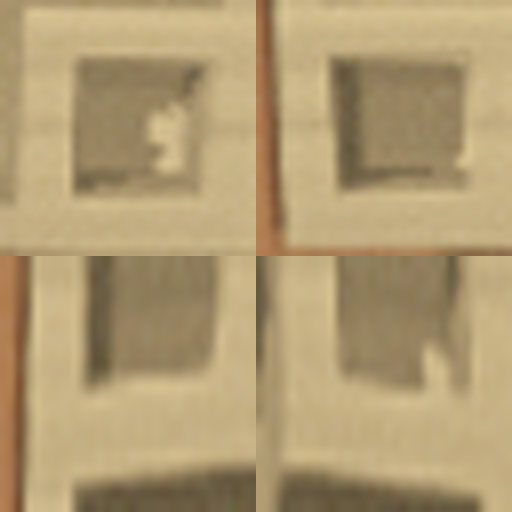

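Run:
```python
from cell import r
import pickle
from h import *
w1,o1=pickle.load(open('w1.pkl','rb'));w2,o2=pickle.load(open('w2.pkl','rb'))
W=np.vstack([wback([(180.25,93.1),(309.6,90.9)],.06,w1),wback([(340.8,184.2),(214.5,183.9)],.06,w2)])
L=[(-.108,-.073),(-.108,.073),(.108,.073),(.108,-.073)]
q,e=fit2(W,L);print(q,e*1e3)
plan(r.get_obs(),[.508,.240,.26],.232+np.pi/2)
```

```text
[ 0.52655008 -0.19275481  0.19199418] [[ 0.08753748  0.03824867]
 [-1.02883076  0.27078439]
 [ 0.23660625  0.06016678]
 [ 0.70468702 -0.36919984]]
turn -0.46 shift [ 1.24 21.49  0.04] tooly deg 100.99282030678476 pos [ 0.6309 -0.1725  0.2608]
```

>>> send_rows:
  deltas:
    - [-1, 0, 0, 0, -0.45]
    - [-1, 0, 1, 0, 0]
    - [-1, 0, 1, 0, 0]
    - [-1, 0, 1, 0, 0]
    - [-1, 0, 1, 0, 0]
    - [-1, 0, 1, 0, 0]
    - [-1, 0, 1, 0, 0]
    - [-1, 0, 1, 0, 0]

```text
clock: 7.2
tool_pos: [0.5986, -0.0357, 0.2611]
ee_rot: [-0.115, 0.993, 0.0, 0.0]
force: [0.9, 0.2, 0.1]
grip_width: 0.0867
gripper_force: 0.0
```

>>> send_rows:
  deltas:
    - [-1, 0, 1, 0, 0]
    - [-1, 0, 1, 0, 0]
    - [-1, 0, 1, 0, 0]
    - [-1, 0, 1, 0, 0]
    - [-1, 0, 1, 0, 0]
    - [-1, 0, 1, 0, 0]
    - [-1, 0, 1, 0, 0]
    - [-1, 0, 1, 0, 0]

```text
clock: 8.0
tool_pos: [0.5621, 0.1198, 0.2611]
ee_rot: [-0.115, 0.993, 0.0, 0.0]
force: [1.1, -0.6, -0.3]
grip_width: 0.0873
gripper_force: 0.0
```

>>> send_rows:
  deltas:
    - [-1, 0, 1, 0, 0]
    - [-1, 0, 1, 0, 0]
    - [-1, 0, 1, 0, 0]
    - [-1, 0, 1, 0, 0]
    - [-1, 0, 1, 0, 0]
    - [-1, 0, 1, 0, 0]
    - [-1, 0, 0.5, 0, 0]
    - [-1, 0, 0, 0, 0]

```text
clock: 8.8
tool_pos: [0.5322, 0.2475, 0.2608]
ee_rot: [-0.117, 0.993, 0.0, 0.0]
force: [-0.1, 0.5, -0.0]
grip_width: 0.0872
gripper_force: 0.0
```

Run:
```python
from cell import r
import pickle
from h import *
w=r.camera('wrist'); o=r.get_obs();pickle.dump((w,o),open('w3.pkl','wb'));im=w['pixels'][:,:,::-1]
q=[.508,.240,.232]; plan(o,[*q[:2],.26],q[2]+np.pi/2)
R=np.array([[np.cos(q[2]),-np.sin(q[2])],[np.sin(q[2]),np.cos(q[2])]])
for s in [(.126,.091,.057),(.126,-.091,.057),(-.126,-.091,.057),(-.126,.091,.057),(.058,0,.1),(-.058,0,.1)]:
    print(s,wproj([*(R@s[:2]+q[:2]),s[2]],w)[0])
cv2.imwrite('pics/w3.png',cv2.resize(im[0:280,120:460],(800,659),interpolation=cv2.INTER_CUBIC)[:600])
```

```text
turn 0.0 shift [ 1.28 -0.01  0.04] tooly deg 103.30795417717839 pos [0.5329 0.246  0.2608]
(0.126, 0.091, 0.057) [348.49152262 261.83002234]
(0.126, -0.091, 0.057) [203.75820369 261.50249119]
(-0.126, -0.091, 0.057) [196.01562634  52.91604664]
(-0.126, 0.091, 0.057) [356.61459624  52.91675565]
(0.058, 0, 0.1) [275.77548573 220.74070378]
(-0.058, 0, 0.1) [275.83792649 107.41081953]
```

View pics/w3.png

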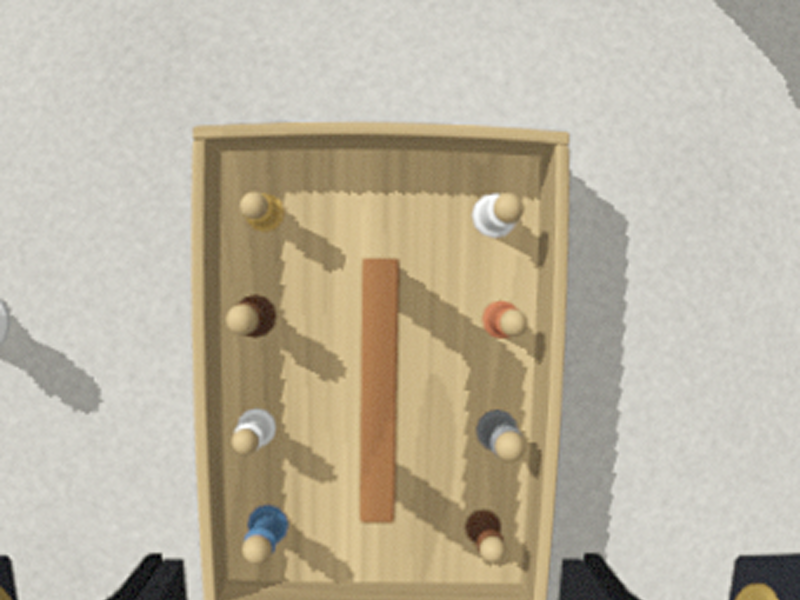

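The picture shows the tray's bar from crop pixel (381,259) to (377,521), with rim corners at (194,128) and (568,132). The bar has clear space on both sides.

Run:
```python
from cell import r
import pickle
from h import *
w,o=pickle.load(open('w3.pkl','rb'))
b=wback([(281.6,109.8),(279.9,221.2)],.1,w); c=wback([(202.2,54.1),(361.1,55.8)],.057,w)
m=b.mean(0); print('bar',b,m,np.linalg.norm(b[0]-b[1]),np.arctan2(*(b[1]-b[0])[1::-1]))
d=c[1]-c[0];a=np.arctan2(-d[0],d[1]);print('rim',c,np.linalg.norm(d),a, c.mean(0)[:2]+.126*np.array([np.cos(a),np.sin(a)]))
W=np.vstack([b,c]);q,e=fit2(W,[(-.058,0),(.058,0),(-.126,-.091),(-.126,.091)]);print(q,e*1e3)
plan(r.get_obs(),[q[0],q[1],.075],q[2]+np.pi/2)
```

```text
bar [[0.4525586  0.23271492 0.1       ]
 [0.56393837 0.25763888 0.1       ]] [0.50824848 0.2451769  0.1       ] 0.11413438385680219 0.2201477368452704
rim [[0.40653336 0.1300262  0.057     ]
 [0.366211   0.30540701 0.057     ]] 0.17995643773223963 0.22598591396977077 [0.50916847 0.24594909]
[0.50874741 0.24539256 0.22321086] [[-0.37230587 -0.16135845]
 [ 1.37015994  0.59267065]
 [-0.51616636 -1.26769921]
 [-0.48168771  0.83638701]]
turn 0.1 shift [1.19 0.24 9.29] tooly deg 103.30795417717839 pos [0.5329 0.246  0.2608]
```

>>> send_rows:
  deltas:
    - [-0.1, 0.6, 0.12, 0, 0.1]
    - [-0.1, 0.6, 0.12, 0.5, 0]
    - [-0.1, 0, 0, 0.9, 0]
    - [-0.1, 0, 0, 0.9, 0]
    - [-0.1, 0, 0, 0.9, 0]
    - [-0.1, 0, 0, 0.9, 0]
    - [-0.1, 0, 0, 0.9, 0]
    - [-0.1, 0, 0, 0, 0]

```text
clock: 9.65
tool_pos: [0.5067, 0.2434, 0.1582]
ee_rot: [-0.11, 0.994, -0.001, -0.002]
force: [-0.3, -0.5, 0.0]
grip_width: 0.0479
gripper_force: 0.0
```

Run:
```python
from cell import r
from h import *
o=r.get_obs();plan(o,[.5087,.2454,.072],.2232+np.pi/2);print(o['grip_width'],o['force'])
```

```text
turn -0.03 shift [-0.14  0.08  4.31] tooly deg 102.6619830932322 pos [0.5067 0.2434 0.1582]
0.04785244812872044 [-0.28366949 -0.51958807  0.04802408]
```

>>> send_rows:
  deltas:
    - [-0.1, -0.1, 0.05, 0.8, 0]
    - [-0.1, 0, 0, 0.8, 0]
    - [-0.1, 0, 0, 0.8, 0]
    - [-0.1, 0, 0, 0.8, 0]
    - [-0.1, 0, 0, 0.6, 0]
    - [-0.1, 0, 0, 0.4, 0]
    - [-0.1, 0, 0, 0, 0]
    - [-0.1, 0, 0, 0, 0]

```text
clock: 10.45
tool_pos: [0.5108, 0.2472, 0.0772]
ee_rot: [-0.111, 0.994, 0.0, 0.0]
force: [1.1, 0.1, 0.9]
grip_width: 0.0481
gripper_force: 0.0
```

Run:
```python
from cell import r
from h import *
o=r.get_obs();plan(o,[.5087,.2454,.072],.2232+np.pi/2);print(o['grip_width'],o['force'])
```

```text
turn -0.0 shift [ 0.12 -0.06  0.26] tooly deg 102.76395471762365 pos [0.5108 0.2472 0.0772]
0.048103644375970506 [1.08387899 0.07182501 0.92031082]
```

>>> send_rows:
  deltas:
    - [-0.1, 0.1, -0.05, 0.25, 0]
    - [-0.1, 0, 0, 0, 0]
    - [1, 0, 0, 0, 0]
    - [1, 0, 0, 0, 0]
    - [1, 0, 0, 0, 0]
    - [1, 0, 0, 0, 0]
    - [1, 0, 0, 0, 0]
    - [1, 0, 0, 0, 0]

```text
clock: 11.25
tool_pos: [0.5088, 0.2455, 0.0716]
ee_rot: [-0.111, 0.994, -0.0, 0.0]
force: [-0.3, -0.5, -0.3]
grip_width: 0.0159
gripper_force: 30.0
```

>>> send_rows:
  deltas:
    - [1, 0, 0, 0, 0]
    - [1, 0, 0, -0.2, 0]
    - [1, 0, 0, -0.3, 0]
    - [1, 0, 0, -0.5, 0]
    - [1, 0, 0, -0.5, 0]
    - [1, 0, 0, -0.5, 0]
    - [1, 0, 0, 0, 0]
    - [1, 0, 0, 0, 0]

```text
clock: 12.05
tool_pos: [0.5089, 0.2458, 0.1121]
ee_rot: [-0.111, 0.994, 0.0, 0.0]
force: [-0.7, 0.8, -6.7]
grip_width: 0.0159
gripper_force: 30.0
```

>>> send_rows:
  deltas:
    - [1, 0, 0, -0.5, 0]
    - [1, 0, 0, -0.8, 0]
    - [1, 0, 0, -0.8, 0]
    - [1, 0, 0, -0.8, 0]
    - [1, 0, 0, -0.8, 0]
    - [1, 0, 0, -0.8, 0]
    - [1, 0, 0, -0.4, 0]
    - [1, 0, 0, 0, 0]

```text
clock: 12.85
tool_pos: [0.5093, 0.246, 0.2109]
ee_rot: [-0.111, 0.994, 0.001, 0.001]
force: [0.0, 1.0, -5.8]
grip_width: 0.0159
gripper_force: 30.0
```

Run:
```python
from cell import r
import pickle
from h import *
o=r.get_obs();w=r.camera('wrist');pickle.dump((w,o),open('w4.pkl','wb'));im=w['pixels'][:,:,::-1]
plan(o,[.5266,-.1928,.210],.192+np.pi/2);print(o['force'],o['torque'])
z0=o['tool_pos'][2]-.072; R=Ro.from_quat(o['ee_rot']).as_matrix();x=-R[:,0];y=R[:,1]
for s in [(-.126,-.091,.057),(-.126,.091,.057),(-.058,0,.1)]:
    p=o['tool_pos']+x*s[0]+y*s[1];p[2]=z0+s[2];print(s,wproj(p,w)[0])
cv2.imwrite('pics/w4.png',cv2.resize(im[0:250,140:420],(672,600),interpolation=cv2.INTER_CUBIC))
```

```text
turn 0.36 shift [ 3.34e+00 -2.17e+01  2.00e-02] tooly deg 102.77650853467857 pos [0.5093 0.246  0.2109]
[ 3.19086538e-03  1.04473068e+00 -5.81324910e+00] [ 0.06691451 -0.09343408 -0.00703453]
(-0.126, -0.091, 0.057) [121.58797139  34.70704841]
(-0.126, 0.091, 0.057) [432.6497939   34.24955859]
(-0.058, 0, 0.1) [276.64997747 149.13251776]
```

View pics/w4.png

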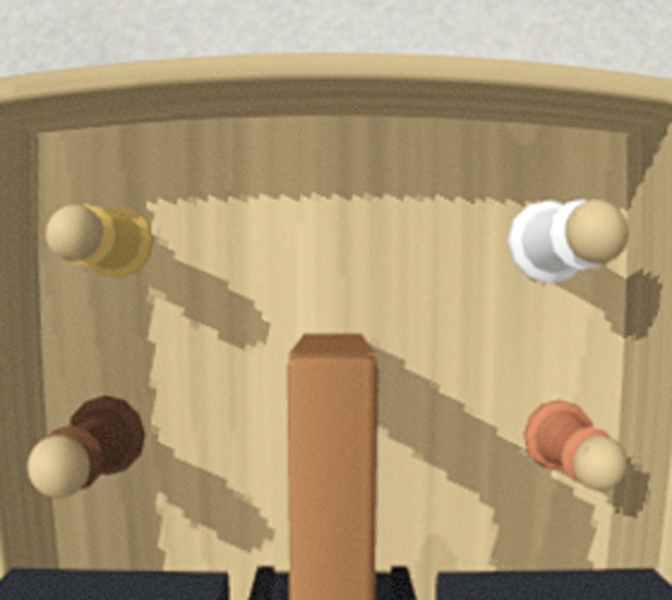

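The bar end is at crop (333,357), within 0.7 mm of the prediction, so the tray is centred in the grip and level. I'll carry it to above the dock.

>>> send_rows:
  deltas:
    - [1, 0, 0, 0, 0.18]
    - [1, 0, 0, 0, 0.18]
    - [1, 0.2, -0.3, 0, 0]
    - [1, 0.3, -0.6, 0, 0]
    - [1, 0.3, -0.9, 0, 0]
    - [1, 0.3, -0.9, 0, 0]
    - [1, 0.3, -0.9, 0, 0]
    - [1, 0.3, -0.9, 0, 0]

```text
clock: 13.7
tool_pos: [0.4922, 0.1484, 0.2098]
ee_rot: [-0.095, 0.995, 0.0, 0.0]
force: [-0.1, -0.9, -4.9]
grip_width: 0.0158
gripper_force: 30.0
```

>>> send_rows:
  deltas:
    - [1, 0.3, -0.9, 0, 0]
    - [1, 0.3, -0.9, 0, 0]
    - [1, 0.3, -0.9, 0, 0]
    - [1, 0.3, -0.9, 0, 0]
    - [1, 0.3, -0.9, 0, 0]
    - [1, 0.14, -0.9, 0, 0]
    - [1, 0, -0.9, 0, 0]
    - [1, 0, -0.9, 0, 0]

```text
clock: 14.5
tool_pos: [0.4875, 0.0017, 0.2097]
ee_rot: [-0.096, 0.995, 0.0, 0.0]
force: [0.5, 0.3, -5.7]
grip_width: 0.0159
gripper_force: 30.0
```

>>> send_rows:
  deltas:
    - [1, 0, -0.9, 0, 0]
    - [1, 0, -0.9, 0, 0]
    - [1, 0, -0.9, 0, 0]
    - [1, 0, -0.9, 0, 0]
    - [1, 0, -0.9, 0, 0]
    - [1, 0, -0.9, 0, 0]
    - [1, 0, -0.9, 0, 0]
    - [1, 0, -0.9, 0, 0]

```text
clock: 15.3
tool_pos: [0.5148, -0.1395, 0.2096]
ee_rot: [-0.096, 0.995, 0.0, 0.0]
force: [-0.8, -0.1, -6.5]
grip_width: 0.0159
gripper_force: 30.0
```

>>> send_rows:
  deltas:
    - [1, 0, -0.7, 0, 0]
    - [1, 0, -0.5, 0, 0]
    - [1, 0, -0.3, 0, 0]
    - [1, 0, -0.2, 0, 0]
    - [1, 0, 0, 0, 0]
    - [1, 0, 0, 0, 0]
    - [1, 0, 0, 0, 0]
    - [1, 0, 0, 0, 0]

```text
clock: 16.1
tool_pos: [0.5216, -0.1709, 0.2096]
ee_rot: [-0.096, 0.995, 0.0, 0.0]
force: [0.0, -0.6, -5.1]
grip_width: 0.0159
gripper_force: 30.0
```

Run:
```python
from cell import r
from h import *
o=r.get_obs();plan(o,[.5266,-.1928,.145],.192+np.pi/2);print(o['grip_width'],o['force'],o['torque'],Ro.from_quat(o['ee_rot']).as_matrix()[:,2])
```

```text
turn 0.01 shift [-0.04 -1.12  3.23] tooly deg 101.03585553582614 pos [ 0.5216 -0.1709  0.2096]
0.015895033852431833 [ 0.0452588  -0.58126511 -5.05474484] [-0.0042625   0.0332308   0.03606871] [ 5.84276215e-05  3.64066902e-04 -9.99999932e-01]
```

>>> send_rows:
  deltas:
    - [1, -0.04, -0.5, 0, 0]
    - [1, 0, -0.4, 0, 0]
    - [1, 0, -0.22, 0.4, 0]
    - [1, 0, 0, 0.8, 0]
    - [1, 0, 0, 0.8, 0]
    - [1, 0, 0, 0.8, 0]
    - [1, 0, 0, 0.4, 0]
    - [1, 0, 0, 0, 0]

```text
clock: 16.9
tool_pos: [0.5254, -0.1934, 0.144]
ee_rot: [-0.095, 0.995, 0.0, -0.002]
force: [-0.5, 0.7, -5.6]
grip_width: 0.0154
gripper_force: 30.0
```

>>> send_rows:
  deltas:
    - [1, 0, 0, 0.1, 0]
    - [1, 0, 0, 0.1, 0]
    - [1, 0, 0, 0, 0]
    - [1, 0, 0, 0, 0]
    - [1, 0, 0, 0, 0]
    - [1, 0, 0, 0, 0]
    - [1, 0, 0, 0, 0]
    - [1, 0, 0, 0, 0]

```text
clock: 17.7
tool_pos: [0.5266, -0.1934, 0.1416]
ee_rot: [-0.096, 0.995, 0.0, 0.0]
force: [-0.6, -0.5, -5.1]
grip_width: 0.0161
gripper_force: 30.0
```

Run:
```python
from cell import r
from h import *
o=r.get_obs();plan(o,[.5266,-.1928,.13],.192+np.pi/2);print(o['grip_width'],o['force'],o['torque'])
c=r.camera('side');im=c['pixels'][:,:,::-1]
cv2.imwrite('pics/s5.png',cv2.resize(im[110:270,230:430],(750,600),interpolation=cv2.INTER_CUBIC))
```

```text
turn -0.0 shift [-0.    0.03  0.58] tooly deg 100.97834966508549 pos [ 0.5266 -0.1934  0.1416]
0.016063639588829046 [-0.62390597 -0.47800184 -5.1476216 ] [ 0.04150352 -0.08308852  0.00757804]
```

View pics/s5.png

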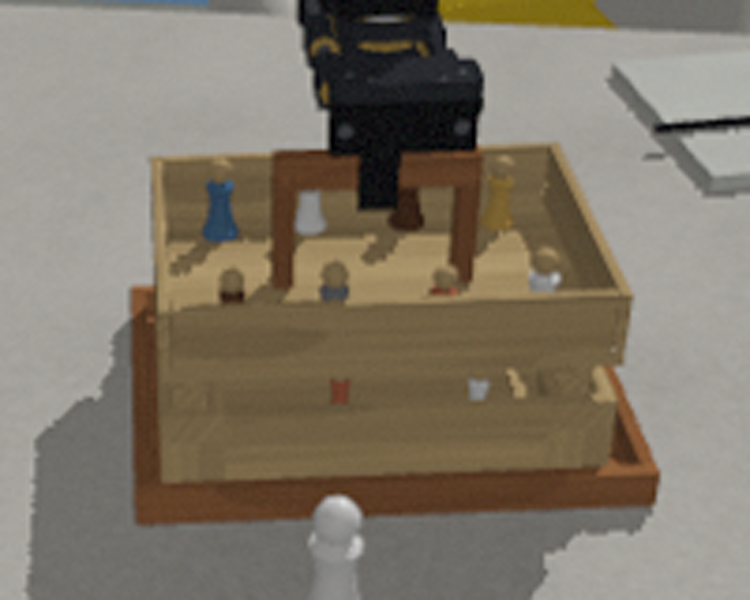

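The side view shows the tray held level just above the lower tray and aligned with it: upper edges at x 155–630 in the crop, lower at 160–612. I'll lower it gently.

>>> send_rows:
  deltas:
    - [1, 0, 0.03, 0.07, 0]
    - [1, 0, 0, 0.07, 0]
    - [1, 0, 0, 0.07, 0]
    - [1, 0, 0, 0.07, 0]
    - [1, 0, 0, 0.07, 0]
    - [1, 0, 0, 0.07, 0]
    - [1, 0, 0, 0.07, 0]
    - [1, 0, 0, 0, 0]

```text
clock: 18.55
tool_pos: [0.5263, -0.1927, 0.1315]
ee_rot: [-0.096, 0.995, 0.0, -0.0]
force: [-0.4, -0.8, -6.4]
grip_width: 0.0162
gripper_force: 30.0
```

>>> send_rows:
  deltas:
    - [1, 0, 0, 0.05, 0]
    - [1, 0, 0, 0.05, 0]
    - [1, 0, 0, 0.05, 0]
    - [1, 0, 0, 0, 0]
    - [1, 0, 0, 0, 0]
    - [1, 0, 0, 0, 0]
    - [1, 0, 0, 0, 0]
    - [1, 0, 0, 0, 0]

```text
clock: 19.35
tool_pos: [0.5265, -0.1928, 0.1288]
ee_rot: [-0.096, 0.995, 0.0, 0.0]
force: [0.1, -0.6, -5.4]
grip_width: 0.0157
gripper_force: 30.0
```

Run:
```python
from cell import r
from h import *
o=r.get_obs();plan(o,[.5266,-.1928,.12],.192+np.pi/2);print(o['grip_width'],o['force'],o['torque'])
```

```text
turn -0.0 shift [-0.   -0.    0.44] tooly deg 100.97672685936065 pos [ 0.5265 -0.1928  0.1288]
0.01567546408011198 [ 0.05816331 -0.63808607 -5.4333517 ] [ 0.06498847 -0.03736621  0.02034465]
```

>>> send_rows:
  deltas:
    - [1, 0, 0, 0.05, 0]
    - [1, 0, 0, 0.05, 0]
    - [1, 0, 0, 0.05, 0]
    - [1, 0, 0, 0.05, 0]
    - [1, 0, 0, 0, 0]
    - [1, 0, 0, 0, 0]
    - [1, 0, 0, 0, 0]
    - [1, 0, 0, 0, 0]

```text
clock: 20.15
tool_pos: [0.5265, -0.1928, 0.1248]
ee_rot: [-0.096, 0.995, 0.0, 0.0]
force: [-0.1, -0.1, -5.3]
grip_width: 0.0159
gripper_force: 30.0
```

>>> send_rows:
  deltas:
    - [1, 0, 0, 0.05, 0]
    - [1, 0, 0, 0.05, 0]
    - [1, 0, 0, 0.05, 0]
    - [1, 0, 0, 0.04, 0]
    - [1, 0, 0, 0, 0]
    - [1, 0, 0, 0, 0]
    - [1, 0, 0, 0, 0]
    - [1, 0, 0, 0, 0]

```text
clock: 20.95
tool_pos: [0.5265, -0.1928, 0.121]
ee_rot: [-0.096, 0.995, 0.0, 0.0]
force: [0.5, 0.8, -6.2]
grip_width: 0.0155
gripper_force: 30.0
```

>>> send_rows:
  deltas:
    - [1, 0, 0, 0.04, 0]
    - [1, 0, 0, 0.03, 0]
    - [1, 0, 0, 0, 0]
    - [1, 0, 0, 0, 0]
    - [1, 0, 0, 0, 0]
    - [1, 0, 0, 0, 0]
    - [1, 0, 0, 0, 0]
    - [1, 0, 0, 0, 0]

```text
clock: 21.75
tool_pos: [0.5265, -0.1928, 0.1196]
ee_rot: [-0.096, 0.995, 0.0, 0.0]
force: [0.4, -0.2, -4.3]
grip_width: 0.0155
gripper_force: 30.0
```

>>> send_rows:
  deltas:
    - [1, 0, 0, 0.03, 0]
    - [1, 0, 0, 0.03, 0]
    - [1, 0, 0, 0, 0]
    - [1, 0, 0, 0, 0]
    - [1, 0, 0, 0, 0]
    - [1, 0, 0, 0, 0]
    - [1, 0, 0, 0, 0]
    - [1, 0, 0, 0, 0]

```text
clock: 22.55
tool_pos: [0.5266, -0.1928, 0.1195]
ee_rot: [-0.096, 0.995, 0.0, 0.0]
force: [-3.7, 1.4, 6.0]
grip_width: 0.0158
gripper_force: 30.0
```

The tray stopped at z 0.1195, the expected home height, with firm contact. I'll release it and retreat.

>>> send_rows:
  deltas:
    - [1, 0, 0, -0.03, 0]
    - [1, 0, 0, 0, 0]
    - [-0.1, 0, 0, 0, 0]
    - [-0.1, 0, 0, 0, 0]
    - [-0.1, 0, 0, 0, 0]
    - [-0.1, 0, 0, 0, 0]
    - [-0.1, 0, 0, 0, 0]
    - [-0.1, 0, 0, 0, 0]

```text
clock: 23.35
tool_pos: [0.5265, -0.1928, 0.1189]
ee_rot: [-0.096, 0.995, -0.0, 0.0]
force: [0.8, -0.0, -0.3]
grip_width: 0.0467
gripper_force: 0.0
```

>>> send_rows:
  deltas:
    - [-0.1, 0, 0, -0.3, 0]
    - [-0.1, 0, 0, -0.8, 0]
    - [-0.1, 0, 0, -0.8, 0]
    - [-0.1, 0, 0, -0.8, 0]
    - [-0.1, 0, 0, -0.8, 0]
    - [-0.1, 0, 0, -0.8, 0]
    - [-0.1, 0, 0, -0.8, 0]
    - [-0.1, 0, 0, 0, 0]

```text
clock: 24.15
tool_pos: [0.5279, -0.1935, 0.2236]
ee_rot: [-0.096, 0.995, -0.001, 0.002]
force: [0.0, -0.5, -0.9]
grip_width: 0.0479
gripper_force: 0.0
```

Run:
```python
from cell import r
from h import *
o=r.get_obs();print(o['force'],o['grip_width'],o['tool_pos'])
c=r.camera('side');im=c['pixels'][:,:,::-1];w=r.camera('wrist')['pixels'][:,:,::-1]
cv2.imwrite('pics/s6.png',np.hstack([cv2.resize(im[110:270,230:430],(500,400),interpolation=cv2.INTER_CUBIC),cv2.resize(w[0:400,110:410],(300,400))]))
```

```text
[ 0.04558605 -0.48371633 -0.94661207] 0.04794768998875943 [ 0.52785144 -0.193451    0.22358472]
```

View pics/s6.png

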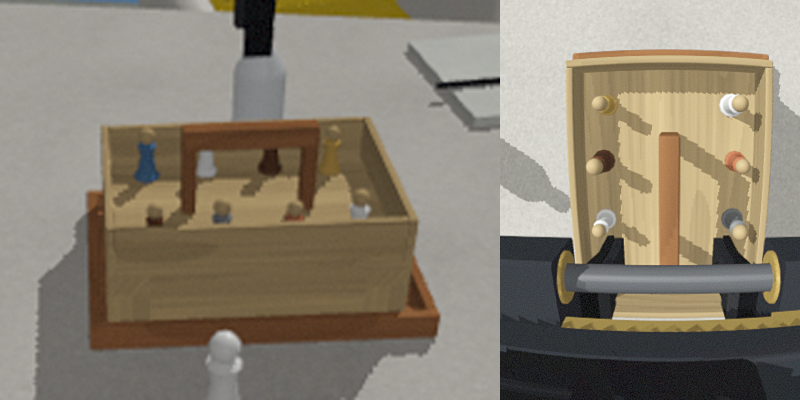

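The upper tray sits flush on the lower one with no gap (walls continuous from crop (105,230) to (415,220)). It is level, the gripper is clear, and the statue and bottle are undisturbed.

```bash
python3 -c "
from cell import r
print(r.hand_in())"
```

```text
the job is handed in; nothing more can be done
None
```

The figurine tray is stacked on the lower tray in the dock, fully home and level by the seating height and camera views; the job was handed in at about 24 s with the gripper clear and the statue and bottle untouched, though I didn't re-check the tissue box.

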